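# Eject a battery pack and stop it with the other finger

### The job

Eject the thick battery pack from the charger on the bench: press the eject key beside its bay with one finger, and stop the pack with the other finger as it springs out, so that it stays on the charger with less than half its length out of the bay instead of shooting across the bench. Finish while still holding it there with that finger, the pack pushing against it, so that I can take it. Lift nothing, and leave the slim pack latched in its bay and the things round the charger where they are.

Things in the scene. Friction and masses are not known exactly. Their poses are not given: they have to be found in the camera images.
- charger: Grey twin-bay battery charger fixed to the bench, 170 long (x) by 172 wide (y); sizes in mm. Origin: centre of its underside, on the bench. +x points out of the mouths of both bays, the way a pack springs out; +y is the left bay's side, z up. Rear housing 48 high from x = -85 to -35. Open-topped bays, centre lines at y = +24 (left) and -24 (right), floor 16 above the bench, walls 34 high.
- bay_left_mouth (a point): Middle of the left bay's mouth, on its floor: charger x = 40, y = 24, z = 16. A spring pusher behind the pack presses it out with about 5 N, falling to 2.5 N at the end of its 42 mm stroke. A steel latch bar (part of the eject key) across the mouth, 7 thick and 6 above the floor, holds it back. Rails over its flange keep it from being lifted in the bay.
- bay_right_mouth (a point): The same for the right bay: charger x = 40, y = -24, z = 16. In front of both mouths a flat shelf at height 16 runs on to charger x = 85, without a lip. Bay and shelf are slippery: a released pack that nothing stops is shot right off the shelf in a fraction of a second.
- key_left_top (a point): Centre of the top of the left eject key: a ridged black pad 34 along the charger's x by 26 along its y, its centre at charger x = 60, y = +66, beside the shelf (42 to the side of the left bay's centre line). Its top stands 30 above the bench when up and moves straight down.
- key_right_top (a point): Centre of the top of the right eject key: the same at charger x = 60, y = -66, for the right bay.
- key_left (a joint): Travel of the left eject key, m: 0 up, 0.009 fully down (then its top is 21 above the bench, 5 above the shelf). At about 0.006 its latch bar sinks below the bay floor and the left bay's pack springs out. Takes about 6 N with the latch loaded; comes up by itself.
- key_right (a joint): The same for the right eject key and the right bay.
- pack_thick: The thick black battery pack, 70 long, 42 high: flange at the foot 36 wide and 10 high, neck 30 wide, and from 21 above its underside a case 44 wide that overhangs the bay's walls. It starts latched in the left or the right bay, its front end level with the mouth. Origin: centre of its underside; +x points out of the bay, z up. Latched, the origin is at charger x = 6, z = 16. 0.17 to 0.26 kg.
- pack_thick_front (a point): Centre of the thick pack's flat front end face, 35 ahead of its origin and 21 above its underside: the face that springs out and is to be stopped.
- pack_slim: The slim black battery pack in the other bay: 70 long, flange 36 wide, body 30 wide, only 22 high. Origin: centre of its underside. To be left alone.
- glass_dish: Small clear glass dish, 80 across, 28 high, on the bench in front of the shelf. Origin: centre of its underside.
- pliers: Steel flat pliers lying on the bench beside the charger, 130 long, 11 high. Origin: underside, near the middle; x along them.
- tip_stand: White ceramic soldering-tip stand beside the charger, 90 by 50, 64 high to the tips. Origin: centre of its underside.
- speaker: Round black speaker, 90 across, 42 high. Origin: centre of its underside.
- screwdriver: Screwdriver lying on the bench, 170 long. Origin on its underside, x along it.
- solder_reel: Small solder reel standing on its flange, 60 across, 38 high. Origin: centre of its underside.
- tweezers: Steel tweezers lying flat, 115 long. Origin: centre of underside, x along them.
Things that resemble listed ones, but are neither listed nor needed, are in the scene too. Of the things that look like the charger, the largest one is meant.

How it is judged:
By the outcome, as a careful person would: the job done as asked, in the order asked, and still so for the second after the job is handed in, while the arm keeps its last pose, push and grip.
It also fails if it takes over 35 s, if anything falls off the work surface, if the arm or the gripper's body presses on something with over 40 N, if the wrist force passes 120 N, or if a joint passes its speed limit or range.

### The arm

A 6-joint arm with a two-finger parallel gripper is mounted at the origin on the work surface. World frame = base frame: x ahead of the robot, y to its left, z up, the work surface at z = 0. Lengths are in m, angles in degrees, forces in N, time in s.
With the tool pointing down it reaches from about 0.3 to 0.75 m from the base axis. Payload 8.5 kg.
Tool frame: the origin (TCP) lies at the very end of the fingers, on their centre line; the grasp point (between the pads) lies 19 mm behind it (env.pinch_z is the distance from the TCP to the grasp point, in m); z points along the fingers, y is the line along which they close (so a half turn about z gives the same grasp; the last joint's range is limited). The gripper opens to 85 mm and grips with 20 to 120 N. Pads are 22 mm wide; open, the fingers measure 114 mm over their backs; the gripper's body (76 mm by 85 mm) begins 54 mm behind the grasp point. The pads swing forward as they close: fully open they stand 13 mm farther back than shut.
Start: joints at [-85.331, 21.807, 74.336, -0, 83.858, -12.336], TCP at [0.161, -0.526, 0.231] pointing down, gripper open.
Joint ranges: [-178.18, 178.18], [-50.72, 133.34], [12.68, 142.11], [-81.47, 261.47], [9.98, 163.14], [-165.26, 165.26]. Speed limits (degrees/s): [136.94, 136.94, 180, 180, 180, 180].

### API

Orientations are given as a 3x3 rotation matrix whose columns are the frame's x, y, z axes.
In Python, from rig import env, viewer gives the robot as it stands.
- The arm moves only by the tool drive_tool, never from a script. Its argument "series" is a list of rows, each a list of 3 entries, a list of its own where there are three numbers: the shift along the tool's x, y, z in m, then the turn about the tool's z in degrees, then the finger opening in m, from 0 to 0.0854. A call has 1 to 20 rows; each row is the pose to reach, as a shift and turn from the pose commanded when the call began, along the tool's axes at that moment; what a row does not reach only later rows make up. A row lasts 1/10 s, in which the tool goes at most 50 mm and 8.59 degrees, less where a joint would pass 70% of its speed; a pose out of reach is approached as far as the arm can. A call with a gripper value outside its range is refused whole. The fingers move at their own pace and stop on an object; "newtons" is the grip in N (left out, the last holds). Time passes only in rows, so rows that repeat a pose let the fingers close. It gives the time, the measured TCP pose, the force, the opening and the grip force at its end, in the units of the state.
- env.observe(): the state, without advancing time (a new reading comes with each control period).
- viewer.get_image(name): name is "scene" or "top"; returns a dict with "img" (420x560x3 uint8, red, green, blue), "depth" (420x560 float32, m along the optical axis (not along the pixel's ray), 0 where there is no reading), "camera_matrix" (3x3 intrinsics, pixels), "rvec" (rotation vector, rad) and "tvec" (3), from world to camera coordinates, as OpenCV has them. Camera axes: x right, y down, z forward; pixel columns grow to the right and rows downward; lengths in m; the calibration is good to about 2 mm. A picture is of the moment at which its call begins.
- env.close_job(): hands the job in; it is judged then, once.
The state is a dict: "time_s": time; "q": joint angles; "qvel": joint speeds; "joint_efforts": joint torques, N m; "position": TCP position; "tool_rot": TCP orientation; "ft_force": force on the tool from outside, world axes, zero at the start; "wrist_torque": the same for the moment, N m; "grip_width": finger opening in m; "gripper_force": force on a finger pad.
Only numpy, scipy, OpenCV 4.12 (cv2) and the standard library are available. Lean on these libraries where they do the work, as an engineer would, in place of code of your own. Each camera call takes 0.05 s, during which the arm holds its last target. There are 200 camera calls.

## Working session

There is one attempt and no reset: what is moved stays moved. The work goes in short steps, Python scripts to look and compute and a tool call to move; the robot and the scene stay as the last step left them, time stands still between calls to the robot, and variables do not carry over. Pictures are saved under pics/ and viewed, at most 10 in all, crops included, and the job is handed in when it is done.

Besides the shell and the picture viewer there is one more tool, called after "Emit:" by a JSON object that holds its "method" and its "body". drive_tool: Moves the arm, as the interface text tells. Its arguments: {"type":"object","properties":{"series":{"type":"array"},"newtons":{"type":"number"}},"required":["series"]}

```bash
mkdir -p pics; ls
cat > h.py <<'E'
import numpy as np, cv2
from rig import env, viewer
def grab(n):
    d=viewer.get_image(n); d['R']=cv2.Rodrigues(np.array(d['rvec'],float))[0]; d['t']=np.array(d['tvec'],float).ravel(); return d
def pts(d):
    K=d['camera_matrix']; Z=d['depth']; v,u=np.mgrid[:Z.shape[0],:Z.shape[1]]
    c=np.stack([(u-K[0,2])/K[0,0]*Z,(v-K[1,2])/K[1,1]*Z,Z],-1)
    P=(c-d['t'])@d['R']; P[Z==0]=np.nan; return P
def ray(d,u,v,z):
    K=d['camera_matrix']; r=d['R'].T@np.array([(u-K[0,2])/K[0,0],(v-K[1,2])/K[1,1],1]); o=-d['R'].T@d['t']
    return o+r*(z-o[2])/r[2]
def proj(d,p):
    c=d['R']@np.array(p)+d['t']; q=d['camera_matrix']@c; return q[:2]/q[2]
E
python3 - <<'E'
from h import *
import pickle
for n in("scene","top"):
    d=grab(n); pickle.dump(d,open(n+'.pkl','wb')); cv2.imwrite(f'pics/{n}0.png',d['img'][:,:,::-1]); print(n,-d['R'].T@d['t'],d['camera_matrix'][0,0])
s=env.observe(); print(s['time_s'],s['position'],s['tool_rot'],s['grip_width'])
E
```

```text
pics
scene [0.87675723 0.6364695  0.86501557] 466.84493038435784
top [0.42428456 0.05405578 1.12175449] 438.98092368521174
0.1 [ 0.16082936 -0.52570066  0.23079141] [[ 9.56275487e-01  2.92467408e-01 -9.29933792e-05]
 [ 2.92467291e-01 -9.56274707e-01  1.25269322e-03]
 [ 2.77444722e-04 -1.22511734e-03 -9.99999211e-01]] 0.08526455859627048
```

View pics/scene0.png

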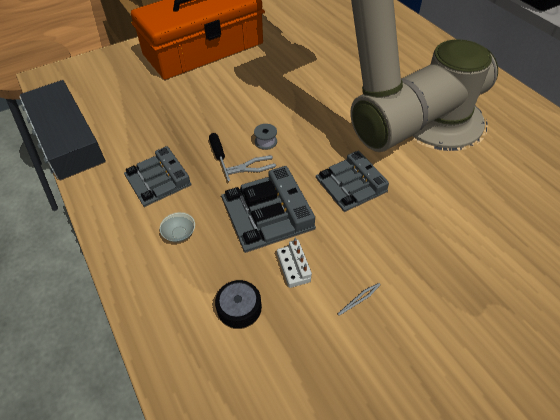

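View pics/top0.png

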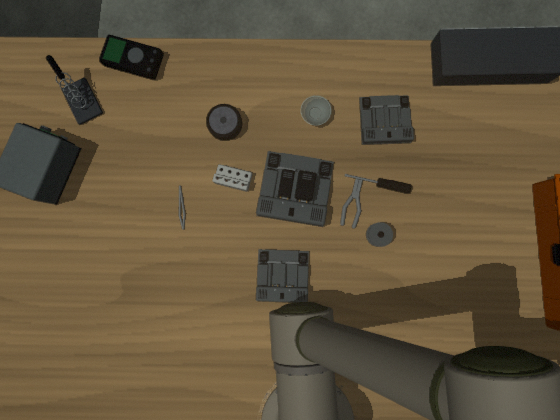

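The scene shows three chargers: the large one at scene (268,208) / top (295,188), and two small empty ones at scene (157,175) / top (386,120) and scene (352,180) / top (283,275). The large one is meant. Its two dark packs are at top (287,185) and (305,185), with the mouths facing up in the image (away from the robot). Next I'll take a close crop and the heights.

Run:
```python
from h import *
import pickle
d=pickle.load(open('top.pkl','rb')); s=pickle.load(open('scene.pkl','rb'))
a=cv2.resize(d['img'][145:232,250:345],None,fx=4.2,fy=6.0*.7,interpolation=cv2.INTER_CUBIC)
b=cv2.resize(s['img'][160:255,215:320],None,fx=3.8,fy=3.8,interpolation=cv2.INTER_CUBIC)
h=max(a.shape[0],b.shape[0]); c=np.zeros((h,a.shape[1]+b.shape[1],3),np.uint8); c[:a.shape[0],:a.shape[1]]=a;c[:b.shape[0],a.shape[1]:]=b
cv2.imwrite('pics/crop.png',c[:,:,::-1]); print(c.shape)
P=pts(d); np.set_printoptions(linewidth=220)
print("heights mm top, cols 254..338 step3"); 
for v in range(148,228,4): print(v,np.round(P[v,256:338:3,2]*1000).astype(int))
# bench check
print(P[300,150],P[200,120])
# charger mask from scene+top by height
for n,D in(('top',d),('scene',s)):
    Q=pts(D); 
    m=(Q[...,2]>.009)&(Q[...,0]>.38)&(Q[...,0]<.66)&(abs(Q[...,1]-.03)<.14)
    k,l,st,ce=cv2.connectedComponentsWithStats(m.astype(np.uint8))
    i=1+np.argmax(st[1:,4]); q=Q[l==i]; print(n,st[i],cv2.minAreaRect((q[:,:2]*1000).astype(np.float32)))
```

```text
(365, 798, 3)
heights mm top, cols 254..338 step3
148 [ 2  0  3 -1 -3  0  1  1  2 -8  2  3  2 -1 -3  2 -3  2  0  2  1  1  0 -1  0  1 -2 -1]
152 [ 1 -1  1 -1 10 10 16 -3 -1  0  2  0  0 -4  1  1 -1 -4 -1  0 -1  1  0  0  4 -1  1  0]
156 [-1 -1 -1  0 13 31 29 26  9 17 16 17 15 17 15 16  1 -2  3  2 -2  0 -3  0  6  1  1 -3]
160 [ 1  3 -1  0 31 32 33 33 15 15 19 14 17 14 16 20 13 14 19 14 16 14 10 10  3  2  1 -1]
164 [ 4  0 -1 10 32 29 33 31 14 17 15 14 18 16 17 17 13 15 12 14 19 10 30 31 32 13  3 -2]
168 [ 0 -3 -4 11 26 27  9 23 26 22 21 23 17 18 16 17 16 17 16 15 16 13 30 31 26 14  0  2]
172 [ 0  1 -3 27 27 25 27 23 35 37 35 38 35 34 32 59 60 55 56 17 16 28 27 30 31  9  0 -1]
176 [ 3  0  0 25 27 28 26 15 31 35 38 39 36 31 58 60 59 57 58 56 39 10  9 11 10  0 -2  0]
180 [ 0  2 24 24 30 26 31 32 29 39 38 41 37 36 60 60 53 60 56 55 13 29 26 25 30  1  1 -1]
184 [-1  1 28 29 26 25 28 35 33 38 36 41 26 32 59 61 57 58 61 57 22 27 27 27 26  0 -1 -6]
188 [ 2 -1 28 23 26 25 23 34 40 37 39 36 29 37 64 56 60 58 57 61 25 27 26 27 25 -1  2 -2]
192 [ 0  0 24 25 27 23 19 32 42 36 37 37 37 57 56 58 59 60 5
[... 956 characters left out ...]
5 48 49 48 49 43  1  2 -2  0]
216 [ 2  7 31 45 42 48 51 50 49 43 46 47 47 47 49 52 49 47 45 44 48 51 48 47  3 -1 -2  1]
220 [ 1 -1  1  1 -2 -1  0  0 -2  9 28 42 46 45 47 46 52 45 48 48 45 49 43  1 -1  2  4 -1]
224 [ 3  1  0 -4  1 -2 -2 -1 -1  2  0 -2 -4 -1  0  0 -2 14 29 43 46 44 47 -2 -3  4  2  1]
[0.28610853 0.39609243 0.00179619] [ 0.53853946  0.48810518 -0.0055846 ]
top [ 256  153   78   74 4406] ((572.8834228515625, 35.79597473144531), (171.92999267578125, 170.49513244628906), 81.10387420654297)
scene [ 222  166   93   84 4716] ((573.2985229492188, 37.66438293457031), (174.71766662597656, 170.5620574951172), 81.24678802490234)<stdin>:10: RuntimeWarning: invalid value encountered in cast
```

View pics/crop.png

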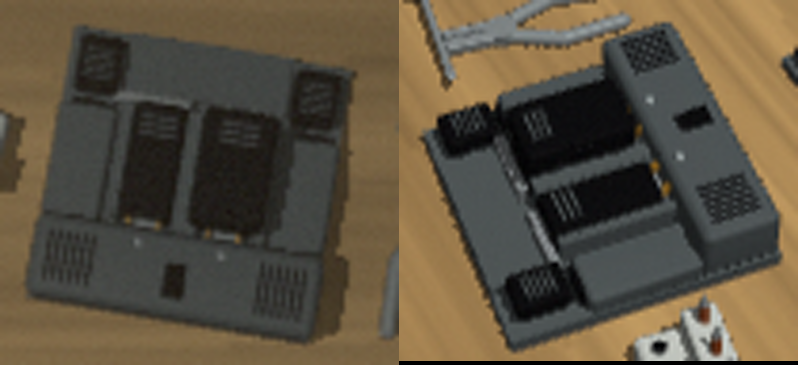

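The crop shows the thick pack on the image's right, with its top about 58 mm up. In the top view it sits at crop (235,170), in the charger's right bay; the slim pack is at crop (150,165), about 38 mm up. The right eject key is at crop (318,98), next to the thick pack's bay. I'll cross-check the pose using the pack and the key in both views.

Run:
```python
from h import *
import pickle
np.set_printoptions(precision=4,suppress=True)
D={n:pickle.load(open(n+'.pkl','rb')) for n in('top','scene')}
c=np.array([.5731,.0367]); y=np.radians(-8.85); ex=np.array([np.cos(y),np.sin(y)]); ey=np.array([-ex[1],ex[0]])
for n,d in D.items():
    P=pts(d); L=np.stack([(P[...,:2]-c)@ex,(P[...,:2]-c)@ey,P[...,2]],-1)*1000
    def box(x0,x1,y0,y1,z0,z1,name):
        m=(L[...,0]>x0)&(L[...,0]<x1)&(L[...,1]>y0)&(L[...,1]<y1)&(L[...,2]>z0)&(L[...,2]<z1)
        q=L[m]; r=cv2.minAreaRect(q[:,:2].astype(np.float32))
        print(n,name,m.sum(),'rect',np.round(r[0],1),np.round(r[1],1),round(r[2],1),'z med',np.median(q[:,2]), 'x',np.percentile(q[:,0],[2,98]),'y',np.percentile(q[:,1],[2,98]))
    box(-34,70,-60,5,53,70,'thick top exp (6,-24) z58'); box(36,85,-85,-45,24,40,'keyR exp(60,-66) z30'); box(36,85,45,85,24,40,'keyL exp(60,66)')
    box(50,80,-40,40,8,24,'shelf z16'); box(-70,-45,-70,70,40,56,'housing z48')
    dk=(d['img'].max(-1)<45)
    for nm,X,Yl,z in(('keyR dark',(38,84),(-88,-46),.030),('keyL dark',(38,84),(46,88),.030),('thick dark',(-36,60),(-50,0),.058)):
        K=d['camera_matrix']; v,u=np.nonzero(dk); r=np.stack([(u-K[0,2])/K[0,0],(v-K[1,2])/K[1,1],np.ones(len(u))],-1)@d['R']; o=-d['R'].T@d['t']
        W=o+r*((z-o[2])/r[:,2])[:,None]; l=np.stack([(W[:,:2]-c)@ex,(W[:,:2]-c)@ey],-1)*1000
        k=(l[:,0]>X[0])&(l[:,0]<X[1])&(l[:,1]>Yl[0])&(l[:,1]<Yl[1]); l=l[k]
        print('  ',nm,len(l),(np.percentile(l,2,0)+np.percentile(l,98,0))/2,np.percentile(l,98,0)-np.percentile(l,2,0)) if len(l) else 0
for X,Y,z in((66,-45,0),(60,-66,30),(41,-24,37)): print((X,Y),c+ex*X/1000+ey*Y/1000)
```

```text
top thick top exp (6,-24) z58 502 rect [  5.8 -24.9] [70.  43.9] 0.1 z med 57.96271071079899 x [-27.8282  38.9325] y [-45.9575  -4.1711]
top keyR exp(60,-66) z30 146 rect [ 56.6 -65.9] [29.5 40.7] 81.0 z med 29.817117285923537 x [36.843  75.2575] y [-79.187  -53.9647]
top keyL exp(60,66) 144 rect [56.7 61.9] [40.3 30.6] 2.5 z med 29.554234549794245 x [36.9943 75.824 ] y [52.4646 77.0364]
top shelf z16 361 rect [65.   0.1] [79.6 29.9] 89.6 z med 15.967130958826164 x [50.4414 79.2699] y [-38.3798  38.2588]
top housing z48 575 rect [-57.5   0.1] [139.7  24.9] 90.0 z med 48.34308210079629 x [-69.4269 -45.6374] y [-66.9309  67.2704]
   keyR dark 151 [ 57.1648 -67.7512] [37.3209 29.675 ]
   keyL dark 121 [59.0695 62.9947] [33.9562 27.009 ]
   thick dark 528 [  4.7205 -26.6446] [68.5416 44.9218]
scene thick top exp (6,-24) z58 469 rect [  6.6 -22.9] [69.6 46.2] 1.2 z med 58.28999721381715 x [-26.3239  39.9861] y [-43.9265  -1.4865]
scene keyR exp(60,-66) z30 146 rect [ 57.4 -65.6] [30.3 39.4] 85.0 z med 29.386470217680184 x [37.9632 76.5489] y [-77.506  -51.7677]
scene keyL exp(60,66) 188 rect [56.6 63.1] [40.2 35.3] 0.1 z med 29.67365875289446 x [37.2579 76.2217] y [47.4985 79.3455]
scene shelf z16 367 rect [64.9  0.3] [79.3 29.9] 89.9 z med 16.340815990875356 x [50.6576 79.3979] y [-37.696   38.1827]
scene housing z48 508 rect [-57.5  -0. ] [ 24.8 139.9] 0.1 z med 48.44946584114088 x [-69.473  -45.5834] y [-66.6425  66.9499]
   keyR dark 157 [ 59.7338 -61.4702] [41.7712 29.4082]
   keyL dark 219 [60.0847 69.9477] [42.0906 33.1945]
   thick dark 561 [ 13.6994 -23.6899] [87.0585 45.3388]
(66, -45) [ 0.6314 -0.0179]
(60, -66) [ 0.6222 -0.0377]
(41, -24) [0.6099 0.0067]
```

Both views agree to within about 1 mm: pack top at 58, key top at 30, shelf at 16, charger yaw −8.85°. The target TCP is charger (65, −45), with the fingers along charger y and open about 30 mm. One finger will be over the right key and the other in front of the thick pack.

Emit:
{"method": "drive_tool", "body": {"series": [[[0.04,-0.024,0],4,0.03],[[0.08,-0.048,0],8,0.03],[[0.12,-0.072,0],12,0.03],[[0.16,-0.096,0],16,0.03],[[0.2,-0.12,0],20,0.03],[[0.24,-0.144,0],24,0.03],[[0.28,-0.168,0],25.85,0.03],[[0.32,-0.19,0],25.85,0.03],[[0.36,-0.212,0],25.85,0.03],[[0.4,-0.235,0],25.85,0.03],[[0.44,-0.258,0],25.85,0.03],[[0.48,-0.28,0],25.85,0.03],[[0.52,-0.302,0],25.85,0.03],[[0.55,-0.32,0],25.85,0.03],[[0.58,-0.338,0],25.85,0.03],[[0.598,-0.348,0],25.85,0.03],[[0.598,-0.348,0],25.85,0.03],[[0.598,-0.348,0],25.85,0.03]], "newtons": 40}}

```text
time_s: 1.9
position: [0.6306, -0.0183, 0.2308]
tool_rot: [[0.988, -0.153, -0.001], [-0.153, -0.988, 0.0], [-0.001, 0.0, -1.0]]
ft_force: [0.1, -0.8, -0.2]
grip_width: 0.0301
gripper_force: 0.0
```

Emit:
{"method": "drive_tool", "body": {"series": [[[0,0,0.04],0,0.03],[[0,0,0.08],0,0.03],[[0,0,0.12],0,0.03],[[0,0,0.155],0,0.03],[[0,0,0.18],0,0.03],[[0,0,0.188],0,0.03],[[0,0,0.188],0,0.03],[[0,0,0.188],0,0.03]]}}

```text
time_s: 2.7
position: [0.6315, -0.0189, 0.0449]
tool_rot: [[0.988, -0.154, 0.002], [-0.154, -0.988, -0.001], [0.002, 0.0, -1.0]]
ft_force: [-0.6, -0.1, 0.9]
grip_width: 0.03
gripper_force: 0.0
```

Run:
```python
from h import *
s=env.observe(); print(s['time_s'],s['position'],s['ft_force'])
a=grab('scene'); b=grab('top')
A=cv2.resize(a['img'][130:260,195:325],(400,400),interpolation=cv2.INTER_CUBIC); B=cv2.resize(b['img'][135:235,250:350],(400,400),interpolation=cv2.INTER_CUBIC)
cv2.imwrite('pics/c2.png',np.hstack([A,B])[:,:,::-1])
c=np.array([.5731,.0367]); y=np.radians(-8.85); ex=np.array([np.cos(y),np.sin(y)]); ey=np.array([-ex[1],ex[0]])
p=np.array(s['position'][:2])-c; print('charger xy',p@ex,p@ey)
P=pts(a); L=np.stack([(P[...,:2]-c)@ex,(P[...,:2]-c)@ey,P[...,2]],-1)*1000
m=(L[...,0]>45)&(L[...,0]<85)&(L[...,1]>-90)&(L[...,1]<0)&(L[...,2]>39)&(L[...,2]<95); q=L[m]
for lo in range(39,95,8):
    k=q[(q[:,2]>=lo)&(q[:,2]<lo+8)]
    for nm,kk in(('in',k[k[:,1]>-45]),('key',k[k[:,1]<=-45])):
        if len(kk)>5: print(lo,nm,len(kk),kk.min(0).round(),kk.max(0).round())
```

```text
2.7 [ 0.631515   -0.01886386  0.04492895] [-0.63689436 -0.1218086   0.87771721]
charger xy 0.06626793945874335 -0.04591529942024159
47 in 10 [ 55. -28.  48.] [ 76. -18.  55.]
55 in 19 [ 55. -24.  55.] [ 77. -17.  63.]
55 key 6 [ 72. -65.  56.] [ 76. -60.  62.]
63 in 24 [ 59. -30.  63.] [ 76. -16.  71.]
87 in 11 [ 58. -29.  88.] [78. -0. 95.]
```

View pics/c2.png

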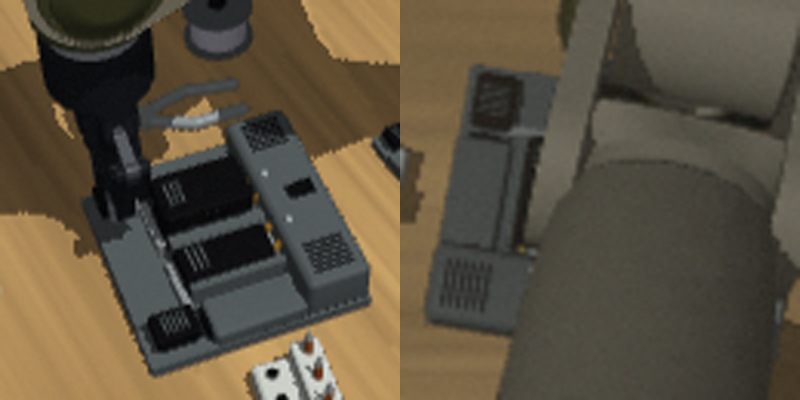

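The left half shows the inner finger at crop (115,195), standing on the shelf side in front of the thick pack at charger x 55–77. The other finger is hidden behind it, over the right key, and nothing has been touched. Next I'll descend slowly onto the key.

Emit:
{"method": "drive_tool", "body": {"series": [[[-0.001,0,0.005],0,0.03],[[-0.001,0,0.01],0,0.03],[[-0.001,0,0.013],0,0.03],[[-0.001,0,0.016],0,0.03],[[-0.001,0,0.016],0,0.03]]}}

```text
time_s: 3.3
position: [0.6298, -0.0181, 0.027]
tool_rot: [[0.988, -0.154, -0.001], [-0.154, -0.988, 0.0], [-0.001, -0.0, -1.0]]
ft_force: [-0.9, 1.1, 0.7]
grip_width: 0.0298
gripper_force: 0.3
```

Emit:
{"method": "drive_tool", "body": {"series": [[[0,0,0.002],0,0.03],[[0,0,0.004],0,0.03],[[0,0,0.004],0,0.03]]}}

```text
time_s: 3.6
position: [0.6307, -0.0183, 0.0235]
tool_rot: [[0.988, -0.154, 0.002], [-0.154, -0.988, -0.0], [0.002, 0.0, -1.0]]
ft_force: [1.0, -0.9, 2.7]
grip_width: 0.0305
gripper_force: 3.7
```

Contact is building (2.7 N), so I'll press on.

Emit:
{"method": "drive_tool", "body": {"series": [[[0,0,0.002],0,0.03],[[0,0,0.004],0,0.03],[[0,0,0.004],0,0.03]]}}

```text
time_s: 3.9
position: [0.6309, -0.0184, 0.0203]
tool_rot: [[0.988, -0.154, 0.003], [-0.154, -0.988, -0.001], [0.003, 0.0, -1.0]]
ft_force: [0.8, -0.3, 7.3]
grip_width: 0.0295
gripper_force: 6.0
```

Emit:
{"method": "drive_tool", "body": {"series": [[[0,0,0.001],0,0.03],[[0,0,0.002],0,0.03],[[0,0,0.003],0,0.03],[[0,0,0.003],0,0.03],[[0,0,0.003],0,0.03]]}}

```text
time_s: 4.4
position: [0.6312, -0.0185, 0.0196]
tool_rot: [[0.988, -0.154, 0.005], [-0.154, -0.988, -0.001], [0.005, 0.001, -1.0]]
ft_force: [-3.9, 1.2, 23.9]
grip_width: 0.0297
gripper_force: 14.0
```

Run:
```python
from h import *
s=env.observe(); print(s['time_s'],s['position'],s['ft_force'])
a=grab('scene')
A=cv2.resize(a['img'][130:260,195:325],(500,500),interpolation=cv2.INTER_CUBIC); cv2.imwrite('pics/c3.png',A[:,:,::-1])
c=np.array([.5731,.0367]); y=np.radians(-8.85); ex=np.array([np.cos(y),np.sin(y)]); ey=np.array([-ex[1],ex[0]])
P=pts(a); L=np.stack([(P[...,:2]-c)@ex,(P[...,:2]-c)@ey,P[...,2]],-1)*1000
q=L[(L[...,0]>-34)&(L[...,0]<90)&(L[...,1]>-50)&(L[...,1]<0)&(L[...,2]>54)&(L[...,2]<62)]; print(len(q),np.percentile(q,[2,50,98],axis=0))
```

```text
4.4 [ 0.63118729 -0.01845923  0.01955784] [-3.93206049  1.15553341 23.93597735]
395 [[-14.08984471 -44.00551884  54.6413853 ]
 [ 15.44377354 -19.83792414  57.91288738]
 [ 49.19564759  -1.41311733  61.27423846]]
```

View pics/c3.png

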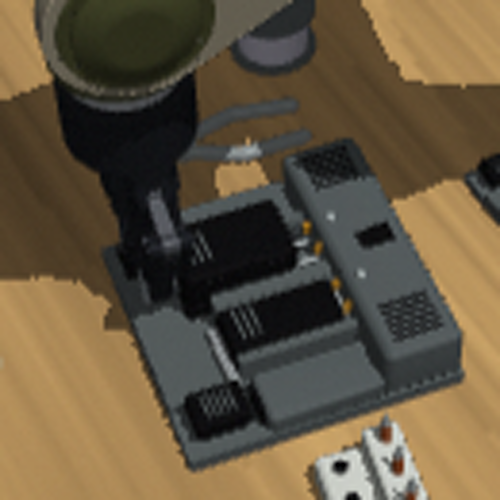

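The pack is out about 13 mm and resting against the inner finger at crop (165,270). The slim pack is still latched. The key is bottomed at 24 N, so I'll ease the press a little and check the pack's push on the finger.

Emit:
{"method": "drive_tool", "body": {"series": [[[0,0,-0.001],0,0.03],[[0,0,-0.0015],0,0.03],[[0,0,-0.0015],0,0.03],[[0,0,-0.0015],0,0.03],[[0,0,-0.0015],0,0.03]]}}

```text
time_s: 4.95
position: [0.631, -0.0184, 0.0199]
tool_rot: [[0.988, -0.154, 0.004], [-0.154, -0.988, -0.001], [0.004, 0.001, -1.0]]
ft_force: [-1.4, 0.1, 15.5]
grip_width: 0.0302
gripper_force: 10.4
```

Run:
```python
from h import *
c=np.array([.5731,.0367]); y=np.radians(-8.85); ex=np.array([np.cos(y),np.sin(y)]); ey=np.array([-ex[1],ex[0]])
for i in range(4):
    a=grab('scene'); s=env.observe(); print(s['time_s'],s['position'],s['ft_force'],s['wrist_torque'])
    P=pts(a); L=np.stack([(P[...,:2]-c)@ex,(P[...,:2]-c)@ey,P[...,2]],-1)*1000
    q=L[(L[...,0]>-34)&(L[...,0]<90)&(L[...,1]>-50)&(L[...,1]<0)&(L[...,2]>54)&(L[...,2]<62)]; print(np.percentile(q,[2,50,98],axis=0)[:,0])
```

```text
5.0 [ 0.63105896 -0.01843547  0.01987808] [-1.51068555 -0.57335685 15.42412069] [-0.23546807  0.37570159 -0.17459098]
[-14.08904112  14.58613218  48.71940681]
5.05 [ 0.63107256 -0.01843554  0.01992737] [-2.21690393  0.23252075 15.64119834] [-0.22605734  0.36660224 -0.23602185]
[-13.95232332  15.60028641  48.57855915]
5.1 [ 0.63106826 -0.01842914  0.01988348] [-2.48627659  0.72348732 16.19560583] [-0.22018278  0.37232365 -0.17949436]
[-14.24457677  15.58094524  47.93322466]
5.15 [ 0.63104922 -0.0184259   0.01989719] [-2.04590905  0.29268017 16.13383602] [-0.24125921  0.40112919 -0.15214328]
[-14.1300983   15.3404198   47.84800752]
```

The wrist torque fits the pack pushing on the inner finger, with friction from the key. To confirm, I'll nudge back 1.5 mm; the pack should follow and its push should show.

Emit:
{"method": "drive_tool", "body": {"series": [[[-0.0005,0,-0.0005],0,0.03],[[-0.001,0,-0.0005],0,0.03],[[-0.0015,0,-0.0005],0,0.03],[[-0.0015,0,-0.0005],0,0.03],[[-0.0015,0,-0.0005],0,0.03]]}}

```text
time_s: 5.65
position: [0.6308, -0.0184, 0.0202]
tool_rot: [[0.988, -0.154, 0.007], [-0.154, -0.988, -0.001], [0.007, 0.0, -1.0]]
ft_force: [4.1, -1.0, 9.1]
grip_width: 0.0301
gripper_force: 7.6
```

Run:
```python
from h import *
c=np.array([.5731,.0367]); y=np.radians(-8.85); ex=np.array([np.cos(y),np.sin(y)]); ey=np.array([-ex[1],ex[0]])
for i in range(4):
    a=grab('scene'); s=env.observe(); print(s['time_s'],s['position'],s['ft_force'],s['wrist_torque'])
    P=pts(a); L=np.stack([(P[...,:2]-c)@ex,(P[...,:2]-c)@ey,P[...,2]],-1)*1000
    q=L[(L[...,0]>-34)&(L[...,0]<90)&(L[...,1]>-50)&(L[...,1]<0)&(L[...,2]>54)&(L[...,2]<62)]; print(np.percentile(q,[2,50,98],axis=0)[:,0])
A=cv2.resize(a['img'][100:350,115:400],(740,580)); cv2.imwrite('pics/c4.png',A[:,:,::-1])
```

```text
5.7 [ 0.63080934 -0.01841463  0.02018945] [ 5.40787955 -0.21553496 10.50146399] [-0.26829896 -0.67099553 -0.04658576]
[-13.88437328  14.9210606   49.40040231]
5.75 [ 0.63079764 -0.01843715  0.02016907] [ 5.37351823 -0.26437767 10.30198401] [-0.23420733 -0.64785101 -0.03888114]
[-14.03009946  14.9553198   48.56913106]
5.8 [ 0.63079304 -0.01844093  0.02016156] [ 4.74173695 -0.15688095 10.00809353] [-0.3195927  -0.71101938 -0.09799493]
[-13.69441877  14.81991667  48.61324816]
5.85 [ 0.63080467 -0.01843538  0.02017824] [ 4.82816737 -1.02151762 10.08061893] [-0.25352063 -0.67392188 -0.06913005]
[-13.8119266   14.74585037  48.459297  ]
```

View pics/c4.png

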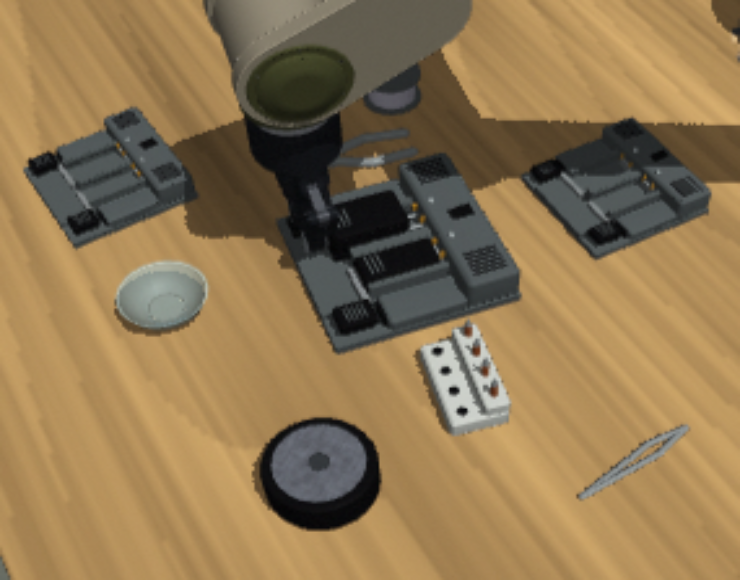

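The pack is held against the inner finger, about 12 mm out, pushing it with about 5 N along +x at the inner finger's offset. The other items are undisturbed, so I'm handing in.

```bash
python3 -c "
from rig import env
print(env.close_job())"
```

```text
the job is handed in; nothing more can be done
None
```

The thick pack was ejected from the right bay and stopped by the other finger about 12 mm out; it still pushes on that finger with about 5 N, the slim pack is still latched and nothing around the charger was moved, and the job is handed in (no verdict was shown).

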